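# Stand the tipped sample bottle back up in its row

### The arm

A 6-joint arm with a two-finger parallel gripper is mounted at the origin on a cart in front of the work surface, level with it; the furniture and walls round the work are solid. World frame = base frame: x ahead of the robot, y to its left, z up, the work surface at z = 0. Lengths are in m, angles in rad, forces in N, time in s.
With the tool pointing down it reaches from about 0.375 to 0.9 m from the base axis. Payload 3.1 kg.
Tool frame: the origin (TCP) lies on the centre line of the jaws, within the pads' length; the fingertips stand manip.finger_overhang ahead of it and the grasp point (between the pads) lies 11 mm behind it (manip.finger_overhang is the distance from the TCP to the fingertips, in m); y points along the fingers, z is the direction in which the jaws open and shut, and the axes are right-handed (so a half turn about y gives the same grasp; the last joint's range is limited). The gripper opens to 85 mm and grips with 20 to 120 N. Pads are 22 mm wide; open, the fingers measure 114 mm over their backs; the gripper's body (76 mm by 85 mm) begins 54 mm behind the grasp point. The pads swing forward as they close: fully open they stand 13 mm farther back than shut.
Start: joints at [1.167, 0.527, 1.433, -0, 1.181, -0.178], TCP at [0.14, 0.609, 0.239] pointing down, gripper open.
Joint ranges: [-3.08, 3.08], [-0.75, 2.2], [0.22, 2.44], [-1.43, 4.57], [0, 2.65], [-2.85, 2.85]. Speed limits (rad/s): [2.79, 2.79, 3.14, 3.14, 3.14, 3.14].

### API

Orientations are given as a unit quaternion [x, y, z, w].
In Python, from station import manip gives the robot as it stands.
- The arm moves only by the tool send_rows, never from a script. Its argument "plan" is a list of rows, each an object with "linear": the shift along the tool's x, y, z in units of 30 mm (1.0 is 30 mm), a list of three; "roll": the turn about the tool's y in units of 6 degrees (1.0 is 6 degrees). In form: [{"linear": [tx, ty, tz], "roll": roll}, ...]. A call has exactly 5 rows; each row shifts and turns the commanded pose from where the row before left it, along the tool's axes as they then stand; what a row does not reach is not made up. A row lasts 1/8 s, in which the tool goes at most 62.5 mm and 10.7 degrees, less where a joint would pass 70% of its speed; a pose out of reach is approached as far as the arm can. A call is refused whole if a number of a shift passes 1 or a number of a turn 1, either way. A call with a gripper value outside its range is refused whole. "claw" is the finger opening in mm, from 0 to 85.4, set as the call begins (left out, the last holds). The fingers move at their own pace and stop on an object; "force" is the grip in N (left out, the last holds). Time passes only in rows, so rows that do not move let the fingers close, or fill a call up. It gives the time, the measured TCP pose, the force and the opening at its end, in the units of the state.
- manip.sense(): the state, without advancing time (a new reading comes with each control period).
- manip.snapshot(name): name is "side" or "top"; returns the picture (420x560x3 uint8, blue, green, red); there is no depth.
- manip.get_calibration(name): a dict with "fovy" (degrees; the focal length in pixels is half the picture's height over the tangent of half this angle, whatever the lens; pixels are square), "cx", "cy" (the principal point, pixels), "cam_to_world" (4x4, takes a point from camera to world coordinates). Camera axes: x right, y down, z forward; pixel columns grow to the right and rows downward; lengths in m; the calibration is good to about 2 mm. A picture is of the moment at which its call begins. get_calibration takes no time and is no camera call.
- manip.sign_off(): hands the job in, once; it reports no verdict.
Trained networks look in the newest picture that a camera, given by its name, has taken for a name from the list of things; names that differ only in an ending like _2 or _b are one class to them, and where a whole thing is asked for, a point or a joint stands for the part that bears it (a point fixed in the world has none). Each returns a list of dicts, best first, with "p" (0 to 1); they miss things now and then, are a little off and sometimes report something else, mostly with a low value. They report only what shows in the picture. A call takes as long as a camera call. They do not tell look-alikes from the thing itself.
- manip.look_for(camera, query): "extent" ([left, top, right, bottom] in pixels, round what is visible of it).
The state is a dict: "t": time; "q": joint angles; "qd": joint speeds; "tau": joint torques, N m; "tcp_pos": TCP position; "tool_rot": TCP orientation; "force": force on the tool from outside, world axes, zero at the start; "ft_torque": the same for the moment, N m; "finger_gap": opening from 0.0 (shut) to 1.0 (fully open).
Only numpy, scipy, OpenCV 4.12 (cv2) and the standard library are available. Lean on these libraries where they do the work, as an engineer would, in place of code of your own. Each camera call takes 0.05 s, during which the arm holds its last target.

### The job

One of the three square sample bottles on the grey liner, the one with the blue cap, has tipped over. Stand it upright on its foot, cap up, in the middle of the empty yellow ring, in line with its two neighbours. Leave the orange-capped and green-capped bottles standing where they are.

Things in the scene. Friction and masses are not known exactly. Their poses are not given: they have to be found in the camera images.
- bottle_blue: the tipped bottle, white plastic with blue screw cap, 80 to 170 g. Body 40 x 40 mm, 70 mm tall, then shoulder and a round cap 30 mm across; 100 mm over all; mass centre 45 mm above the foot. Origin: centre of the foot; +z from foot to cap; x, y square to the flat sides. It starts lying on a flat side, axis 23 mm above the bench, foot over the empty ring, cap to the robot's right
- bottle_orange: upright neighbour, same bottle with an orange cap; origin at the centre of its foot, z up; stands on a ring
- bottle_green: upright neighbour, same bottle with a green cap; origin at the centre of its foot, z up; stands on a ring
- ring_0 (a point): centre of the nearest to the robot of three yellow rings, 63 mm across inside, 73 outside, printed in a row 95 mm apart on a fixed grey liner, 300 x 136 mm and 3 mm thick (bottles stand and lie on its top, z = 0.003). The empty ring, which varies, is the one on which no bottle stands
- ring_1 (a point): centre of the middle ring. Left of the liner stand three fixed machines (brown and black, on wooden bases), the nearest ending about 100 mm left of the row; cross above them at a height of 0.3 m or more
- ring_2 (a point): centre of the farthest ring
Mind the look-alikes: they are no part of the job. What is shaped like the bottle_green but purple is not meant.

How it is judged:
At the end, for the whole second after the job is handed in: The blue-capped bottle stands on its foot on the liner, cap up, within 7 degrees of upright, at rest, the centre of its foot within 15 mm of the centre of the empty ring; the orange-capped and green-capped bottles stand upright within 20 mm of where they were (angle between each of bottle_blue, bottle_orange, bottle_green's own z axis and vertical below 0.12 rad and height (world z) of bottle_blue below 0.011 m and (horizontal distance between bottle_blue and ring_0 below 0.015 m or horizontal distance between bottle_blue and ring_1 below 0.015 m or horizontal distance between bottle_blue and ring_2 below 0.015 m) and linear speed of bottle_blue below 0.02 m/s and distance of each of bottle_orange, bottle_green from where it was at the start of the episode below 0.02 m); the robot touches nothing.
It fails at once if the orange-capped bottle is knocked over or shoved more than 30 mm (angle between bottle_orange's own z axis and vertical above 0.5 rad or distance of bottle_orange from where it was at the start of the episode above 0.03 m).
It fails at once if the green-capped bottle is knocked over or shoved more than 30 mm (angle between bottle_green's own z axis and vertical above 0.5 rad or distance of bottle_green from where it was at the start of the episode above 0.03 m).
It also fails if it takes over 35 s, if anything falls off the work surface, if the arm or the gripper's body presses on something with over 40 N, if the wrist force passes 120 N, or if a joint passes its speed limit or range.

## Working session

There is one attempt and no reset: what is moved stays moved. The work goes in short steps, Python scripts to look and compute and a tool call to move; the robot and the scene stay as the last step left them, time stands still between calls to the robot, and variables do not carry over. Pictures are saved under pics/ and viewed, and the job is handed in when it is done.

Besides the shell and the picture viewer there is one more tool, called after "Emit:" by a JSON object that holds its "method" and its "body", one argument or row to a line. send_rows: Moves the arm, as the interface text tells. Its arguments: {"type":"object","properties":{"plan":{"type":"array"},"claw":{"type":"number"},"force":{"type":"number"}},"required":["plan"]}

```bash
ls; mkdir -p pics; python3 - <<'E'
from station import manip
import cv2, numpy as np
for n in ("side","top"):
    im=manip.snapshot(n); cv2.imwrite(f"pics/{n}0.png",im)
    c=manip.get_calibration(n); print(n,c["fovy"],c["cx"],c["cy"],np.round(c["cam_to_world"],4).tolist())
    for q in ("bottle_blue","bottle_orange","bottle_green"):
        print(q,[(np.round(d["extent"],1).tolist(),round(d["p"],2)) for d in manip.look_for(n,q)[:4]])
print(manip.finger_overhang); s=manip.sense(); print({k:np.round(v,4).tolist() for k,v in s.items()})
E
```

```text
pics
side 47.63826427648887 276.3098058047228 214.38122795138034 [[0.9971, 0.0373, -0.0667, 0.581], [0.076, -0.3874, 0.9188, -1.0444], [0.0084, -0.9212, -0.3891, 0.4135], [0.0, 0.0, 0.0, 1.0]]
bottle_blue [([214.5, 240.4, 239.0, 285.4], 0.97)]
bottle_orange [([266.6, 207.7, 293.6, 270.7], 0.94)]
bottle_green [([341.7, 179.6, 369.7, 229.0], 0.92), ([155.9, 201.4, 186.8, 260.4], 0.79)]
top 47.40931735058875 274.09351117208115 210.5886258389834 [[-0.0208, -0.9946, 0.1013, 0.4335], [-0.9998, 0.0211, 0.0015, -0.2259], [-0.0036, -0.1013, -0.9949, 0.9073], [0.0, 0.0, 0.0, 1.0]]
bottle_blue [([308.0, 240.4, 367.0, 270.1], 0.89)]
bottle_orange [([286.3, 176.8, 368.7, 342.8], 0.73), ([302.4, 186.2, 330.5, 215.4], 0.68)]
bottle_green [([190.9, 111.6, 225.1, 149.0], 0.76), ([301.2, 299.1, 323.6, 326.7], 0.7)]
0.008
{'t': 0.4, 'q': [1.1665, 0.5277, 1.4328, 0.0, 1.1814, -0.1785], 'qd': [-0.0002, -0.0004, -0.0039, -0.0008, -0.0012, 0.0012], 'tau': [0.0, -44.1806, -17.809, -0.0002, 0.0033, -0.0], 'tcp_pos': [0.1398, 0.609, 0.2391], 'tool_rot': [0.7027, -0.0797, 0.0796, -0.7025], 'force': [0.632, 0.0505, -0.4085], 'ft_torque': [-0.0198, -0.0543, 0.0359], 'finger_gap': 1.0018}
```

View pics/side0.png

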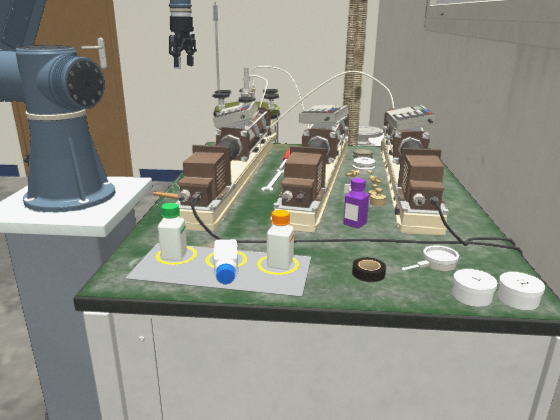

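View pics/top0.png

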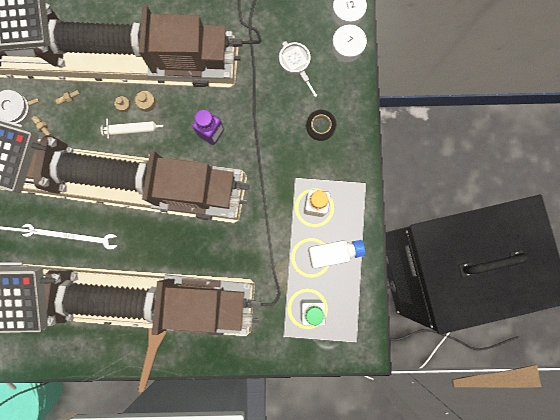

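The middle ring is empty. In the top view the blue bottle lies from (310,257) to the cap at (362,249). Orange stands at (318,202) and green at (314,316). The purple one at (208,126) is the look-alike.

```bash
cat > h.py <<'E'
import numpy as np, cv2
from station import manip
def cal(n):
    c=manip.get_calibration(n); T=np.array(c["cam_to_world"]); f=210/np.tan(np.radians(c["fovy"])/2)
    return T,f,c["cx"],c["cy"]
def ray(n,u,v,z):
    T,f,cx,cy=cal(n); d=T[:3,:3]@np.array([(u-cx)/f,(v-cy)/f,1]); o=T[:3,3]
    return o+d*(z-o[2])/d[2]
def proj(n,p):
    T,f,cx,cy=cal(n); q=T[:3,:3].T@(np.asarray(p)-T[:3,3]); return np.array([cx+f*q[0]/q[2],cy+f*q[1]/q[2]])
E
python3 - <<'E'
from h import *
for n,(x0,y0,x1,y1) in {"top":(275,170,385,350),"side":(130,195,320,295)}.items():
    im=cv2.imread(f"pics/{n}0.png"); hsv=cv2.cvtColor(im,cv2.COLOR_BGR2HSV)
    m=cv2.inRange(hsv,(22,100,120),(34,255,255)); m2=np.zeros_like(m); m2[y0:y1,x0:x1]=m[y0:y1,x0:x1]
    v,u=np.nonzero(m2); P=np.array([ray(n,a,b,.003)[:2] for a,b in zip(u,v)])
    # fit three equal rings in line, 95 apart
    from scipy.optimize import least_squares
    def r(p):
        x,y,th=p; C=np.array([[x+k*.095*np.cos(th),y+k*.095*np.sin(th)] for k in(-1,0,1)])
        d=np.linalg.norm(P[:,None]-C[None],axis=2)-.034; return np.abs(d).min(1)
    g=ray(n,*( (311,257) if n=="top" else (226,261)),.003)
    s=least_squares(r,[g[0],g[1],0],loss="soft_l1",f_scale=.003); print(n,len(u),s.x,np.median(s.fun))
    b=cv2.inRange(hsv,(100,120,60),(125,255,255)); b2=np.zeros_like(b); b2[y0:y1,x0:x1]=b[y0:y1,x0:x1]
    v,u=np.nonzero(b2); print("cap px",u.min(),u.max(),v.min(),v.max(),u.mean(),v.mean(), ray(n,u.mean(),v.mean(),.026))
    cv2.imwrite(f"pics/{n}0z.png",cv2.resize(im[y0:y1,x0:x1],None,fx=4 if n=="side" else 3.3,fy=4 if n=="side" else 3.3,interpolation=cv2.INTER_CUBIC))
E
```

```text
top 508 [ 0.43397954 -0.28728763 -0.04316274] 0.0033576371198558337
cap px 353 364 240 256 359.1333333333333 248.15333333333334 [ 0.45060308 -0.3793229   0.026     ]
side 454 [ 0.43540273 -0.28686991 -0.05298353] 0.002578811542101305
cap px 216 234 263 283 225.1487341772152 273.3354430379747 [ 0.45080346 -0.38125319  0.026     ]
```

View pics/top0z.png

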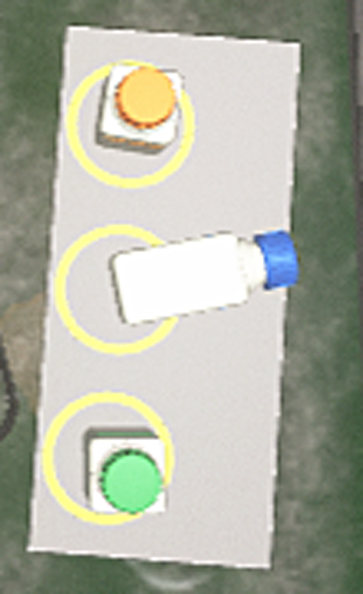

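View pics/side0z.png

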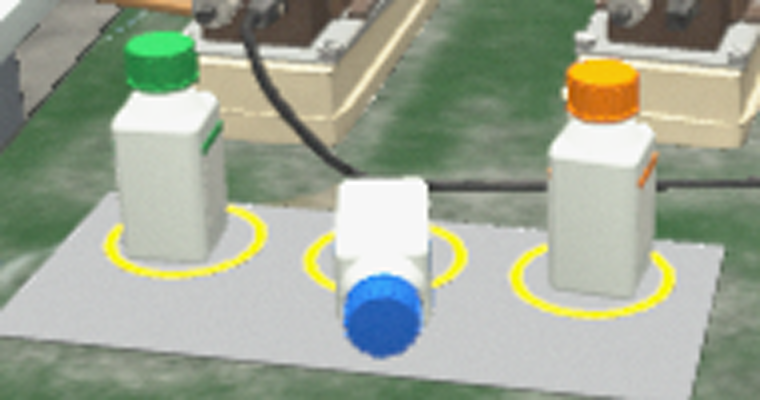

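Ring centre from the two cameras is about (0.4345, -0.287), and they agree to about 1.5 mm. Since the tool can only turn about its own y, I can't pitch the bottle with the wrist. The plan is to pinch the very end of the cap so the bottle swings down under gravity as it is lifted. Next I'll measure the bottle axis and tool axes.

```bash
python3 - <<'E'
from h import *
from scipy.spatial.transform import Rotation as R
f=lambda a,b:(275+a/3.3,170+b/3.3)
foot=(np.array(f(113,252))+f(123,325))/2; sh=(np.array(f(238,235))+f(247,300))/2
F=ray("top",*foot,.043); S=ray("top",*sh,.043); print("foot",F,"should",S,np.linalg.norm(F-S))
d=(S-F)/np.linalg.norm(S-F); ang=np.degrees(np.arctan2(d[1],d[0])); print("ang",ang)
ce=ray("top",*f(297,258),.030); print("capend",ce, (ce-F)@d, (ce-F)[:2])
# side: cap end disc centre
print("side capend",[ (y,) for y in ()], ray("side",130+382/4,195+322/4,.026))
s=manip.sense(); M=R.from_quat(s["tool_rot"]).as_matrix(); print(np.round(M,3))
for n,c in (("o",(145,98)),("g",(131,481))): print(n,ray("top",*f(*c),.103))
E
```

```text
foot [ 0.43547757 -0.28881193  0.043     ] should [ 0.4454581  -0.35701131  0.043     ] 0.06892580522112342
ang -81.67423713051056
capend [ 0.45024937 -0.38933921  0.03      ] 0.10160677176213426 [ 0.01477181 -0.10052728]
side capend [] [ 0.45256604 -0.38801439  0.026     ]
[[ 0.975 -0.     0.224]
 [-0.224 -0.     0.975]
 [-0.    -1.    -0.   ]]
o [ 0.53232099 -0.30107948  0.103     ]
g [ 0.33928165 -0.28821208  0.103     ]
```

```bash
cat > pl.py <<'E'
from h import *
from scipy.spatial.transform import Rotation as R
def plan(wps,p=None,M=None,show=True):
    """wps: list of (target xyz, yaw of z deg, nrows)"""
    s=manip.sense(); p=np.array(s["tcp_pos"]) if p is None else p
    M=R.from_quat(s["tool_rot"]).as_matrix()
    yaw=np.degrees(np.arctan2(M[1,2],M[0,2])); rows=[]
    for t,ty,n in wps:
        for i in range(n):
            k=n-i; r=np.round(-(ty-yaw)/k/6,2)
            z=np.array([np.cos(np.radians(yaw)),np.sin(np.radians(yaw)),0]); y=np.array([0,0,-1]); x=np.cross(y,z)
            B=np.stack([x,y,z],1); l=np.round(B.T@(np.array(t)-p)/k/.03,2)
            rows.append((l.tolist(),r)); p=p+B@l*.03; yaw-=6*r
    for i in range(0,len(rows),5):
        print([[*a,float(b)] for a,b in rows[i:i+5]])
    print(p,yaw)
E
python3 - <<'E'
from pl import *
plan([((.14,.609,.34),60,4),((.40,.20,.34),8.3,16),((.451,-.394,.34),8.3,20)])
E
```

```text
[[0.0, -0.84, -0.0, 0.71], [0.0, -0.84, 0.0, 0.71], [0.0, -0.84, 0.0, 0.71], [0.01, -0.84, 0.0, 0.71], [0.89, -0.0, -0.47, 0.54]]
[[0.92, -0.0, -0.42, 0.54], [0.94, -0.0, -0.36, 0.54], [0.96, -0.0, -0.31, 0.54], [0.98, -0.0, -0.25, 0.54], [0.99, -0.0, -0.2, 0.54]]
[[1.0, -0.0, -0.14, 0.54], [1.01, -0.0, -0.09, 0.54], [1.01, -0.0, -0.03, 0.54], [1.01, -0.0, 0.03, 0.54], [1.01, -0.0, 0.08, 0.54]]
[[1.0, -0.0, 0.14, 0.54], [0.99, -0.0, 0.2, 0.54], [0.97, -0.0, 0.25, 0.53], [0.96, -0.0, 0.31, 0.54], [0.94, -0.0, 0.36, 0.53]]
[[0.99, -0.0, -0.06, 0.0], [0.99, -0.0, -0.06, 0.0], [0.99, -0.0, -0.06, 0.0], [0.99, -0.0, -0.06, 0.0], [0.99, -0.0, -0.06, 0.0]]
[[0.99, -0.0, -0.06, 0.0], [0.99, -0.0, -0.06, 0.0], [0.99, -0.0, -0.06, 0.0], [0.99, -0.0, -0.06, 0.0], [0.99, -0.0, -0.06, 0.0]]
[[0.99, -0.0, -0.06, 0.0], [0.99, -0.0, -0.06, 0.0], [0.99, -0.0, -0.06, 0.0], [1.0, -0.0, -0.06, 0.0], [0.99, -0.0, -0.06, 0.0]]
[[1.0, -0.0, -0.06, 0.0], [0.99, -0.0, -0.05, 0.0], [1.0, -0.0, -0.06, 0.0], [0.99, -0.0, -0.05, 0.0], [1.0, -0.0, -0.06, 0.0]]
[ 0.45086026 -0.39406969  0.33993843] 8.303868253499354
```

Emit:
{"method": "send_rows", "body": {
  "plan": [
    {"linear":[0,-0.84,0],"roll":0.71},
    {"linear":[0,-0.84,0],"roll":0.71},
    {"linear":[0,-0.84,0],"roll":0.71},
    {"linear":[0,-0.84,0],"roll":0.71},
    {"linear":[0.89,0,-0.47],"roll":0.54}
  ],
  "claw": 60,
  "force": 20
}}

```text
t: 1.02
tcp_pos: [0.156, 0.5856, 0.3427]
tool_rot: [-0.675, 0.202, -0.202, 0.68]
force: [0.4, -0.9, -0.0]
finger_gap: 0.702
```

Emit:
{"method": "send_rows", "body": {
  "plan": [
    {"linear":[0.92,0,-0.42],"roll":0.54},
    {"linear":[0.94,0,-0.36],"roll":0.54},
    {"linear":[0.96,0,-0.31],"roll":0.54},
    {"linear":[0.98,0,-0.25],"roll":0.54},
    {"linear":[0.99,0,-0.2],"roll":0.54}
  ]
}}

```text
t: 1.65
tcp_pos: [0.2377, 0.4549, 0.3402]
tool_rot: [-0.642, 0.296, -0.296, 0.642]
force: [-0.2, -0.2, 1.2]
finger_gap: 0.704
```

Emit:
{"method": "send_rows", "body": {
  "plan": [
    {"linear":[1,0,-0.14],"roll":0.54},
    {"linear":[1,0,-0.09],"roll":0.54},
    {"linear":[1,0,-0.03],"roll":0.54},
    {"linear":[1,0,0.03],"roll":0.54},
    {"linear":[1,0,0.08],"roll":0.54}
  ]
}}

```text
t: 2.28
tcp_pos: [0.3184, 0.3278, 0.3403]
tool_rot: [-0.594, 0.384, -0.384, 0.594]
force: [0.5, 0.4, 0.3]
finger_gap: 0.702
```

Emit:
{"method": "send_rows", "body": {
  "plan": [
    {"linear":[1,0,0.14],"roll":0.54},
    {"linear":[0.99,0,0.2],"roll":0.54},
    {"linear":[0.97,0,0.25],"roll":0.53},
    {"linear":[0.96,0,0.31],"roll":0.54},
    {"linear":[0.94,0,0.36],"roll":0.53}
  ]
}}

```text
t: 2.9
tcp_pos: [0.3995, 0.2003, 0.3403]
tool_rot: [-0.534, 0.463, -0.463, 0.535]
force: [0.2, 0.1, -0.8]
finger_gap: 0.7
```

Emit:
{"method": "send_rows", "body": {
  "plan": [
    {"linear":[0.99,0,-0.06],"roll":0},
    {"linear":[0.99,0,-0.06],"roll":0},
    {"linear":[0.99,0,-0.06],"roll":0},
    {"linear":[0.99,0,-0.06],"roll":0},
    {"linear":[0.99,0,-0.06],"roll":0}
  ]
}}

```text
t: 3.52
tcp_pos: [0.4116, 0.052, 0.3403]
tool_rot: [-0.535, 0.462, -0.463, 0.535]
force: [-0.0, -0.5, -0.3]
finger_gap: 0.699
```

Emit:
{"method": "send_rows", "body": {
  "plan": [
    {"linear":[0.99,0,-0.06],"roll":0},
    {"linear":[0.99,0,-0.06],"roll":0},
    {"linear":[0.99,0,-0.06],"roll":0},
    {"linear":[0.99,0,-0.06],"roll":0},
    {"linear":[0.99,0,-0.06],"roll":0}
  ]
}}

```text
t: 4.15
tcp_pos: [0.4241, -0.0962, 0.3403]
tool_rot: [-0.535, 0.462, -0.463, 0.535]
force: [-1.1, 0.2, 0.0]
finger_gap: 0.703
```

Emit:
{"method": "send_rows", "body": {
  "plan": [
    {"linear":[0.99,0,-0.06],"roll":0},
    {"linear":[0.99,0,-0.06],"roll":0},
    {"linear":[0.99,0,-0.06],"roll":0},
    {"linear":[0.99,0,-0.06],"roll":0},
    {"linear":[0.99,0,-0.06],"roll":0}
  ]
}}

```text
t: 4.78
tcp_pos: [0.4366, -0.2445, 0.3402]
tool_rot: [-0.535, 0.462, -0.463, 0.535]
force: [-0.1, 0.2, 0.2]
finger_gap: 0.697
```

Emit:
{"method": "send_rows", "body": {
  "plan": [
    {"linear":[1,0,-0.06],"roll":0},
    {"linear":[1,0,-0.06],"roll":0},
    {"linear":[1,0,-0.06],"roll":0},
    {"linear":[0.99,0,-0.06],"roll":0},
    {"linear":[0.99,0,-0.06],"roll":0}
  ]
}}

```text
t: 5.4
tcp_pos: [0.4493, -0.3936, 0.3401]
tool_rot: [-0.535, 0.463, -0.463, 0.535]
force: [0.5, -0.1, 1.2]
finger_gap: 0.702
```

```bash
python3 - <<'E'
from pl import *
print(manip.sense()["tcp_pos"])
plan([((.451,-.394,.10),8.3,10),((.451,-.394,.026),8.3,5)])
E
```

```text
[ 0.44932816 -0.3935903   0.34012134]
[[0.0, 0.8, 0.01, -0.0], [0.0, 0.8, 0.0, -0.0], [0.0, 0.8, 0.01, -0.0], [0.0, 0.8, 0.0, -0.0], [0.0, 0.8, 0.01, -0.0]]
[[0.0, 0.8, 0.0, -0.0], [0.01, 0.8, 0.01, -0.0], [0.0, 0.8, 0.0, -0.0], [0.01, 0.8, 0.01, -0.0], [0.0, 0.8, 0.0, -0.0]]
[[0.0, 0.49, 0.0, -0.0], [0.0, 0.5, 0.0, -0.0], [0.0, 0.49, 0.0, -0.0], [0.0, 0.5, 0.0, -0.0], [0.0, 0.49, 0.0, -0.0]]
[ 0.45089903 -0.39396761  0.02602134] 8.29532326348235
```

Emit:
{"method": "send_rows", "body": {
  "plan": [
    {"linear":[0.01,0.8,0.02],"roll":0},
    {"linear":[0,0.8,0.01],"roll":0},
    {"linear":[0,0.8,0.01],"roll":0},
    {"linear":[0,0.8,0.01],"roll":0},
    {"linear":[0,0.8,0],"roll":0}
  ]
}}

```text
t: 6.02
tcp_pos: [0.4509, -0.3928, 0.2194]
tool_rot: [0.535, -0.462, 0.463, -0.535]
force: [0.4, -0.4, -0.2]
finger_gap: 0.706
```

Emit:
{"method": "send_rows", "body": {
  "plan": [
    {"linear":[0,0.8,0],"roll":0},
    {"linear":[0,0.8,0],"roll":0},
    {"linear":[0,0.8,0],"roll":0},
    {"linear":[0,0.8,0],"roll":0},
    {"linear":[0,0.8,0],"roll":0}
  ]
}}

```text
t: 6.65
tcp_pos: [0.451, -0.3929, 0.0995]
tool_rot: [0.535, -0.462, 0.463, -0.535]
force: [0.2, -0.0, 0.4]
finger_gap: 0.706
```

```bash
python3 - <<'E'
from pl import *
for n,(x0,y0,x1,y1) in {"top":(275,170,385,350),"side":(130,170,320,295)}.items():
    im=manip.snapshot(n)
    cv2.imwrite(f"pics/{n}1z.png",cv2.resize(im[y0:y1,x0:x1],None,fx=3.3 if n=="top" else 4,fy=3.3 if n=="top" else 4,interpolation=cv2.INTER_CUBIC))
s=manip.sense();print(s["tcp_pos"],s["t"])
E
```

```text
[ 0.44962177 -0.39128984  0.09768095] 6.75
```

View pics/top1z.png

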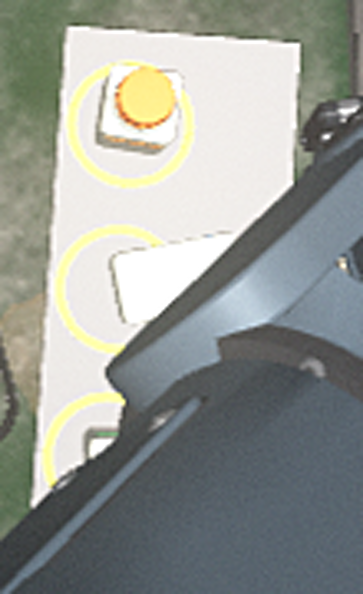

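View pics/side1z.png

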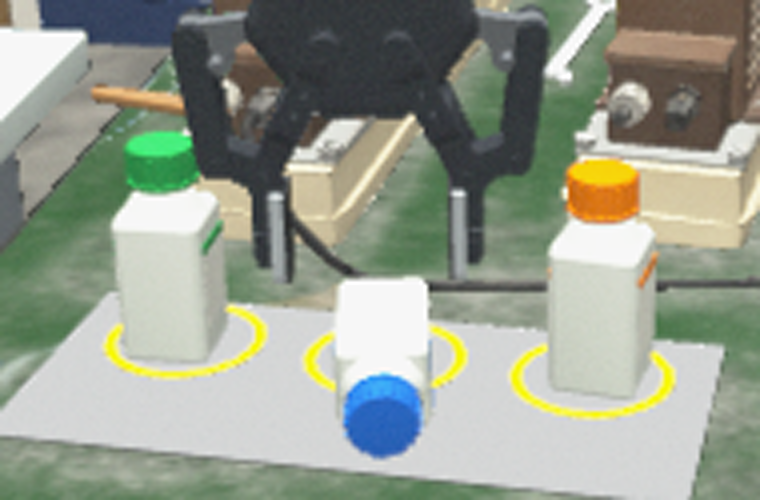

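The side view shows the open fingers straddling the cap line, with tips at (196,238) and (245,238) in full-image pixels and the cap end at (225,275). I'll check the alignment numerically.

```bash
python3 - <<'E'
from pl import *
s=manip.sense();p=np.array(s["tcp_pos"]);print(p,s["qd"])
print("proj tip",proj("side",p-[0,0,.008]),"seen mid",130+ (283+457)/2/4,170+280/4)
print("proj capend",proj("side",(.4502,-.3885,.026)),"seen",130+382/4,170+417/4)
plan([((.451,-.394,.030),8.3,5)])
E
```

```text
[ 0.44962177 -0.39128984  0.09768095] [ 0.00145238 -0.04056963 -0.03040081  0.00151996  0.02859536 -0.00075189]
proj tip [221.87705639 240.56995645] seen mid 222.5 240.0
proj capend [223.9852552  275.58548085] seen 225.5 274.25
[[0.02, 0.45, 0.01, -0.0], [0.02, 0.45, 0.01, -0.0], [0.02, 0.45, 0.0, -0.0], [0.02, 0.45, 0.01, -0.0], [0.02, 0.46, 0.0, -0.0]]
[ 0.45094532 -0.39412854  0.02988095] 8.298213933175424
```

Emit:
{"method": "send_rows", "body": {
  "plan": [
    {"linear":[0.02,0.5,0.03],"roll":0},
    {"linear":[0.01,0.5,0],"roll":0},
    {"linear":[0,0.5,0],"roll":0},
    {"linear":[0,0.5,0],"roll":0},
    {"linear":[0,0.4,0],"roll":0}
  ]
}}

```text
t: 7.38
tcp_pos: [0.4517, -0.3932, 0.0269]
tool_rot: [-0.535, 0.463, -0.462, 0.535]
force: [0.3, 0.4, -0.1]
finger_gap: 0.702
```

Emit:
{"method": "send_rows", "body": {
  "plan": [
    {"linear":[0,0,0],"roll":0},
    {"linear":[0,0,0],"roll":0},
    {"linear":[0,0,0],"roll":0},
    {"linear":[0,0,0],"roll":0},
    {"linear":[0,0,0],"roll":0}
  ],
  "claw": 27,
  "force": 20
}}

```text
t: 8.0
tcp_pos: [0.452, -0.3937, 0.0284]
tool_rot: [0.535, -0.462, 0.463, -0.535]
force: [0.7, 0.6, -0.6]
finger_gap: 0.329
```

```bash
python3 - <<'E'
from pl import *
n,(x0,y0,x1,y1)="side",(130,170,320,295)
im=manip.snapshot(n)
cv2.imwrite(f"pics/{n}2z.png",cv2.resize(im[y0:y1,x0:x1],None,fx=4,fy=4,interpolation=cv2.INTER_CUBIC))
s=manip.sense();print(s["tcp_pos"],s["t"],s["finger_gap"]*85.4)
E
```

```text
[ 0.45202905 -0.39370219  0.02837549] 8.05 27.941579365336867
```

View pics/side2z.png

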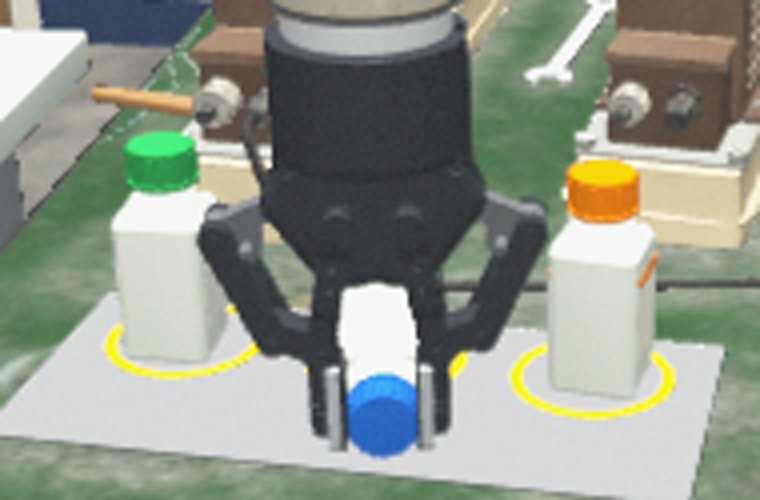

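The fingers have closed on both sides of the cap, which sits at (225,274). Now a straight lift to see if the bottle pivots.

Emit:
{"method": "send_rows", "body": {
  "plan": [
    {"linear":[0,-0.4,0],"roll":0},
    {"linear":[0,-0.6,0],"roll":0},
    {"linear":[0,-0.6,0],"roll":0},
    {"linear":[0,-0.4,0],"roll":0},
    {"linear":[0,0,0],"roll":0}
  ]
}}

```text
t: 8.68
tcp_pos: [0.4525, -0.3942, 0.0898]
tool_rot: [0.535, -0.461, 0.464, -0.535]
force: [-0.2, -0.7, -1.8]
finger_gap: 0.329
```

```bash
python3 - <<'E'
from pl import *
n,(x0,y0,x1,y1)="side",(130,170,320,295)
im=manip.snapshot(n)
cv2.imwrite(f"pics/{n}3z.png",cv2.resize(im[y0:y1,x0:x1],None,fx=4,fy=4,interpolation=cv2.INTER_CUBIC))
s=manip.sense();print(s["tcp_pos"],s["t"],s["finger_gap"]*85.4,s["force"])
E
```

```text
[ 0.45205532 -0.39368863  0.08888573] 8.725 28.222514693029296 [-0.02979164  0.00357985  0.24761963]
```

View pics/side3z.png

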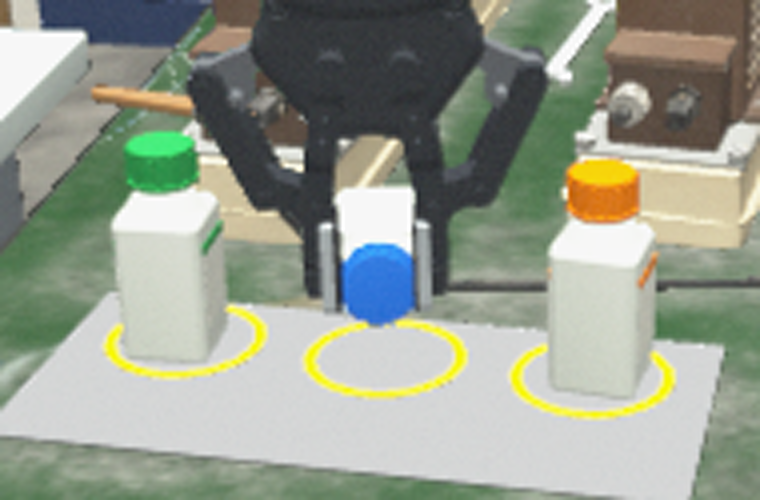

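It's held rigidly and still level (foot face visible behind the cap at (224,224)), so pad friction beats gravity at 20 N. I'll ease the opening in small steps so the bottle can swing.

Emit:
{"method": "send_rows", "body": {
  "plan": [
    {"linear":[0,0,0],"roll":0},
    {"linear":[0,0,0],"roll":0},
    {"linear":[0,0,0],"roll":0},
    {"linear":[0,0,0],"roll":0},
    {"linear":[0,0,0],"roll":0}
  ],
  "claw": 28
}}

```text
t: 9.35
tcp_pos: [0.4519, -0.3935, 0.088]
tool_rot: [-0.535, 0.463, -0.462, 0.535]
force: [-0.2, 0.6, -1.9]
finger_gap: 0.327
```

```bash
cat > sn.py <<'E'
from pl import *
import sys
k=sys.argv[1]; n,(x0,y0,x1,y1)="side",(130,150,320,295)
im=manip.snapshot(n)
cv2.imwrite(f"pics/s{k}.png",cv2.resize(im[y0:y1,x0:x1],None,fx=4,fy=4,interpolation=cv2.INTER_CUBIC))
s=manip.sense();print(np.round(s["tcp_pos"],4),s["t"],s["finger_gap"]*85.4,np.round(s["force"],2),np.round(s["ft_torque"],3))
E
python3 sn.py 4
```

```text
[ 0.4519 -0.3935  0.0881] 9.4 27.82501504565222 [ 0.08  0.5  -0.85] [-0.063 -0.03  -0.017]
```

View pics/s4.png

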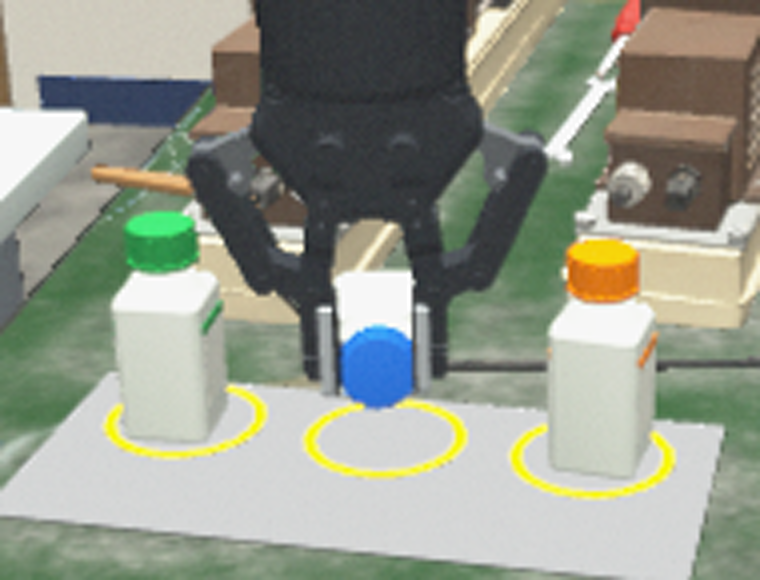

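Unchanged: the cap at (224,241) still covers the foot face behind it. Another step looser.

Emit:
{"method": "send_rows", "body": {
  "plan": [
    {"linear":[0,0,0],"roll":0},
    {"linear":[0,0,0],"roll":0},
    {"linear":[0,0,0],"roll":0},
    {"linear":[0,0,0],"roll":0},
    {"linear":[0,0,0],"roll":0}
  ],
  "claw": 28.6
}}

```text
t: 10.02
tcp_pos: [0.4519, -0.3936, 0.0882]
tool_rot: [0.535, -0.462, 0.463, -0.535]
force: [-0.0, 0.3, -0.0]
finger_gap: 0.335
```

```bash
python3 sn.py 5
```

```text
[ 0.452  -0.3936  0.0882] 10.075 28.830702689890124 [-0.53 -0.13 -0.87] [-0.017 -0.041 -0.021]
```

View pics/s5.png

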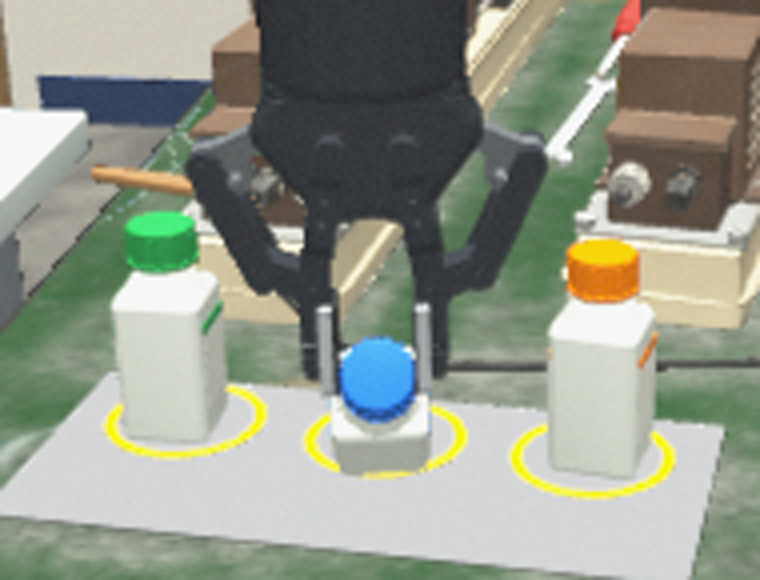

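It pivoted: the cap at (224,245) now tilts up and the body slopes down with the foot near the liner at (225,265). I'll tighten, lift about 25 mm for clearance, then loosen again to let it hang.

Emit:
{"method": "send_rows", "body": {
  "plan": [
    {"linear":[0,0,0],"roll":0},
    {"linear":[0,0,0],"roll":0},
    {"linear":[0,-0.3,0],"roll":0},
    {"linear":[0,-0.5,0],"roll":0},
    {"linear":[0,0,0],"roll":0}
  ],
  "claw": 27.5
}}

```text
t: 10.7
tcp_pos: [0.4527, -0.3945, 0.1141]
tool_rot: [0.535, -0.461, 0.464, -0.535]
force: [0.1, -0.2, -1.9]
finger_gap: 0.33
```

```bash
python3 sn.py 6
```

```text
[ 0.4524 -0.394   0.1133] 10.75 28.15644857395945 [-0.09  0.31 -1.63] [-0.053 -0.011  0.015]
```

View pics/s6.png

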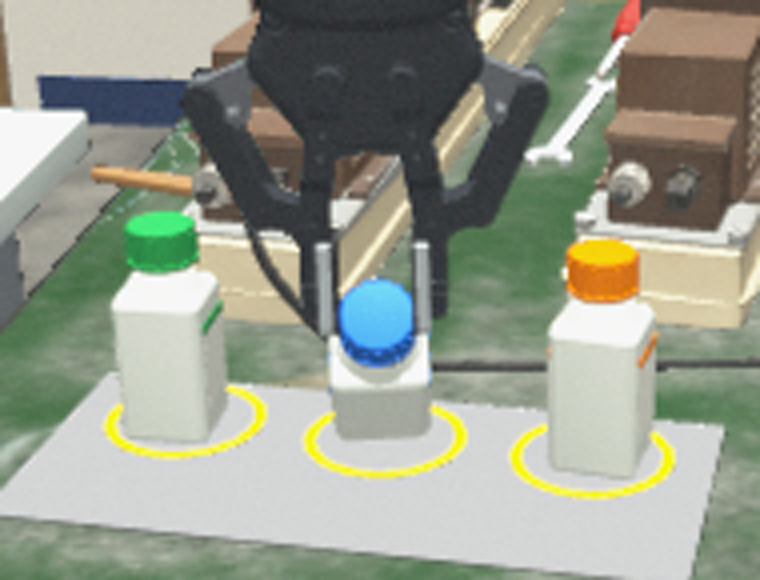

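```bash
cat > tilt.py <<'E'
from pl import *
from scipy.optimize import least_squares
def fit(vt,vs,vf,y0):
    # unknown z of cap top, tilt th (0 upright; foot toward +y), y of cap top given
    res=[]
    for yc in (y0-.003,y0,y0+.003):
        def pts(p):
            z,th=p; a=np.array([0,-np.sin(th),np.cos(th)]); e=np.array([0,-np.cos(th),-np.sin(th)])
            C=np.array([.452,yc,z]); F=C-.1*a
            return [C,F+.07*a+.02*e,F+.02*e],F
        f=lambda p:[proj("side",q)[1]-v for q,v in zip(pts(p)[0],(vt,vs,vf))]
        s=least_squares(f,[.11,.7],x_scale=[.01,.1]); P,F=pts(s.x)
        print(yc,"zcap %.4f tilt %.1f"%(s.x[0],np.degrees(s.x[1])),"res",np.round(s.fun,1),"foot",np.round(F,3),"lowest",np.round(P[2][2],4))
E
python3 -c "
from tilt import *
fit(228,247.5,259.25,-.388)"
```

```text
-0.391 zcap 0.1103 tilt 45.5 res [ 0.4 -0.6  0.2] foot [ 0.452 -0.32   0.04 ] lowest 0.026
-0.388 zcap 0.1089 tilt 45.4 res [ 0.5 -0.6  0.2] foot [ 0.452 -0.317  0.039] lowest 0.0244
-0.385 zcap 0.1075 tilt 45.3 res [ 0.5 -0.7  0.2] foot [ 0.452 -0.314  0.037] lowest 0.0229
```

Tilt is about 45° and the lowest edge is about 21 mm above the liner. That leaves room to swing to near vertical, so I'll loosen again.

Emit:
{"method": "send_rows", "body": {
  "plan": [
    {"linear":[0,0,0],"roll":0},
    {"linear":[0,0,0],"roll":0},
    {"linear":[0,0,0],"roll":0},
    {"linear":[0,0,0],"roll":0},
    {"linear":[0,0,0],"roll":0}
  ],
  "claw": 28.4
}}

```text
t: 11.38
tcp_pos: [0.4519, -0.3935, 0.112]
tool_rot: [-0.535, 0.463, -0.462, 0.535]
force: [-0.5, -0.6, -1.5]
finger_gap: 0.333
```

```bash
python3 sn.py 7
```

```text
[ 0.4519 -0.3935  0.112 ] 11.425 28.430528266589302 [ 0.38 -0.04 -1.19] [-0.049 -0.001  0.039]
```

View pics/s7.png

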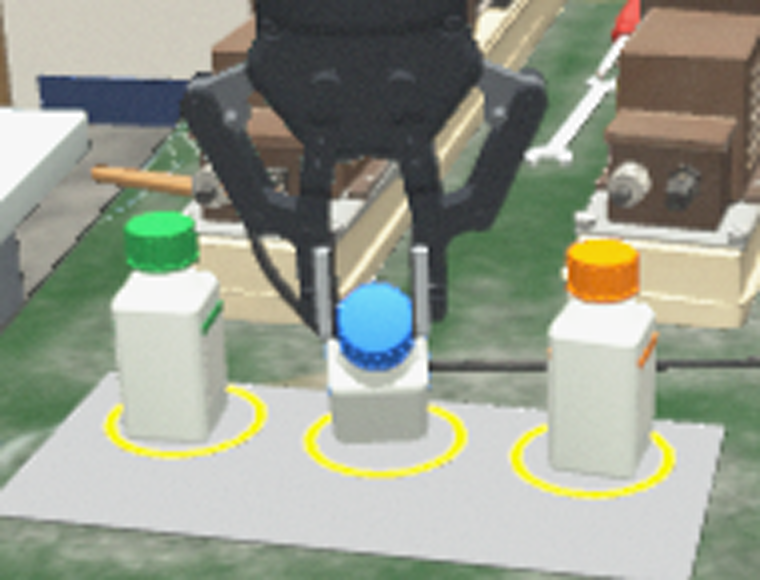

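Barely changed (cap (224,230), foot edge (225,260)). One more small step looser.

Emit:
{"method": "send_rows", "body": {
  "plan": [
    {"linear":[0,0,0],"roll":0},
    {"linear":[0,0,0],"roll":0},
    {"linear":[0,0,0],"roll":0},
    {"linear":[0,0,0],"roll":0},
    {"linear":[0,0,0],"roll":0}
  ],
  "claw": 28.6
}}

```text
t: 12.05
tcp_pos: [0.4519, -0.3935, 0.1121]
tool_rot: [0.535, -0.462, 0.463, -0.535]
force: [-0.3, -0.4, -0.8]
finger_gap: 0.334
```

```bash
python3 sn.py 8
```

```text
[ 0.4519 -0.3935  0.1121] 12.1 28.442794323387126 [-0.71 -0.46 -1.5 ] [-0.065 -0.004  0.009]
```

View pics/s8.png

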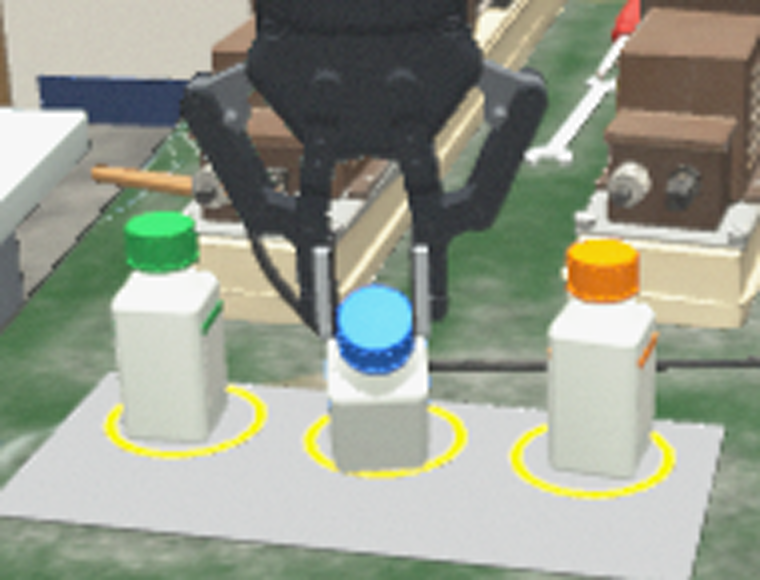

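```bash
python3 -c "
from tilt import *
fit(228,250.5,267.5,-.388)"
```

```text
-0.391 zcap 0.1095 tilt 36.7 res [ 0.9 -1.2  0.3] foot [ 0.452 -0.331  0.029] lowest 0.0174
-0.388 zcap 0.1081 tilt 36.5 res [ 0.9 -1.2  0.3] foot [ 0.452 -0.329  0.028] lowest 0.0158
-0.385 zcap 0.1067 tilt 36.3 res [ 0.9 -1.2  0.3] foot [ 0.452 -0.326  0.026] lowest 0.0143
```

Emit:
{"method": "send_rows", "body": {
  "plan": [
    {"linear":[0,0,0],"roll":0},
    {"linear":[0,0,0],"roll":0},
    {"linear":[0,0,0],"roll":0},
    {"linear":[0,0,0],"roll":0},
    {"linear":[0,0,0],"roll":0}
  ]
}}

```text
t: 12.72
tcp_pos: [0.4519, -0.3935, 0.1121]
tool_rot: [0.535, -0.463, 0.463, -0.535]
force: [-0.1, 0.5, -0.9]
finger_gap: 0.333
```

```bash
python3 sn.py 9
```

```text
[ 0.4519 -0.3935  0.1121] 12.775 28.639928315897777 [ 0.36 -0.14 -0.86] [-0.097 -0.012 -0.014]
```

View pics/s9.png

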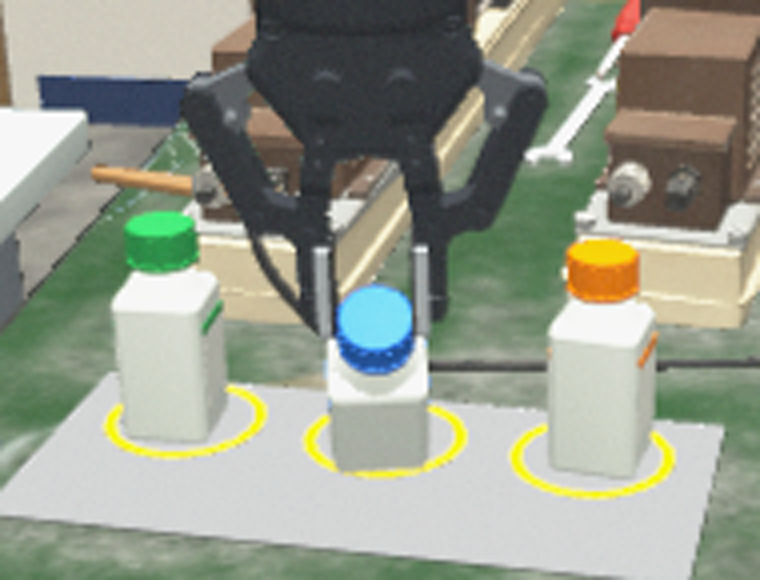

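It has settled at about 36° and still slips only a little. I'll use the needed travel toward the ring: a brisk start along the tool's -x makes the foot lag, which swings it toward upright, and then a gentle stop.

Emit:
{"method": "send_rows", "body": {
  "plan": [
    {"linear":[-1,0,0],"roll":0},
    {"linear":[-0.7,0,0],"roll":0},
    {"linear":[-0.4,0,0],"roll":0},
    {"linear":[-0.2,0,0],"roll":0},
    {"linear":[0,0,0],"roll":0}
  ],
  "claw": 28.7
}}

```text
t: 13.4
tcp_pos: [0.4422, -0.3255, 0.1123]
tool_rot: [0.535, -0.462, 0.463, -0.535]
force: [-0.0, -0.6, -0.9]
finger_gap: 0.337
```

```bash
python3 sn.py 10
```

```text
[ 0.4423 -0.3259  0.1122] 13.45 29.173159326238668 [-0.45 -0.27 -1.26] [-0.064 -0.013 -0.052]
```

View pics/s10.png

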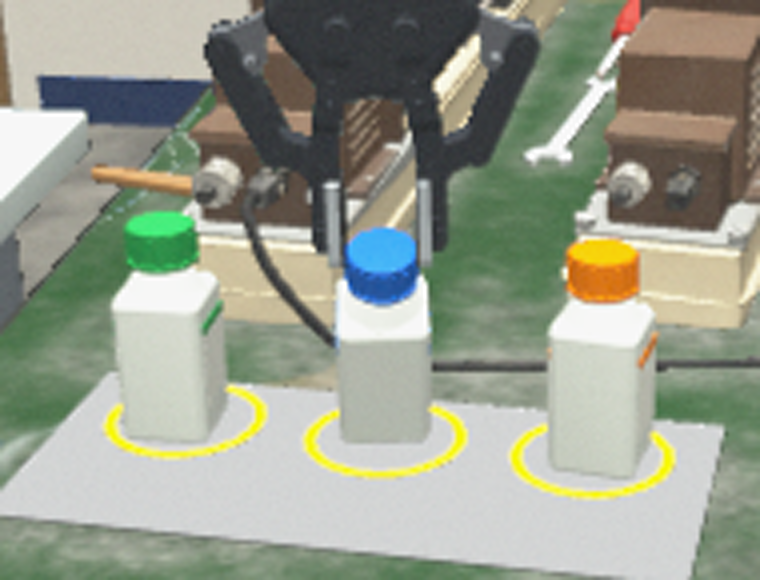

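Excellent: it hangs nearly upright, with the cap at (225,213) and the front foot edge at (226,260). I'll fit the tilt and tighten.

Emit:
{"method": "send_rows", "body": {
  "plan": [
    {"linear":[0,0,0],"roll":0},
    {"linear":[0,0,0],"roll":0},
    {"linear":[0,0,0],"roll":0},
    {"linear":[0,0,0],"roll":0},
    {"linear":[0,0,0],"roll":0}
  ],
  "claw": 27
}}

```text
t: 14.08
tcp_pos: [0.4419, -0.3252, 0.1121]
tool_rot: [0.535, -0.463, 0.462, -0.535]
force: [-0.3, 0.2, -1.1]
finger_gap: 0.326
```

```bash
python3 sn.py 11; python3 -c "
from tilt import *
fit(213,236.25,260.25,-.3195)"
```

```text
[ 0.4419 -0.3252  0.1121] 14.125 27.713227210227206 [-0.87 -0.44 -0.76] [-0.024 -0.004 -0.052]
-0.3225 zcap 0.1053 tilt 24.0 res [ 1.1 -1.3  0.2] foot [ 0.452 -0.282  0.014] lowest 0.0058
-0.3195 zcap 0.1040 tilt 23.8 res [ 1.1 -1.3  0.2] foot [ 0.452 -0.279  0.013] lowest 0.0044
-0.3165 zcap 0.1027 tilt 23.6 res [ 1.1 -1.4  0.2] foot [ 0.452 -0.277  0.011] lowest 0.003
```

View pics/s11.png

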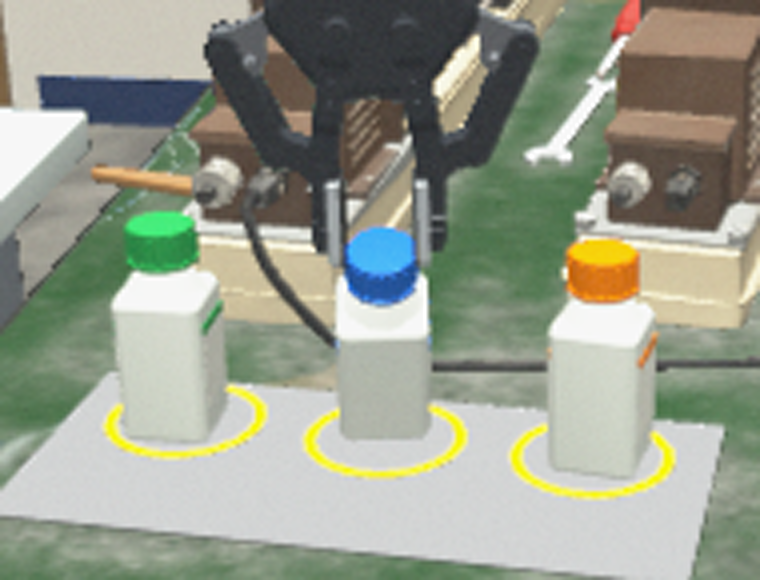

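Fit says about 24° tilt with the foot edge just above the liner. Next: back off in the air, lower to touch, then drag toward the ring with a loosened grip. Liner friction on the foot should bring it upright.

Emit:
{"method": "send_rows", "body": {
  "plan": [
    {"linear":[0,-0.2,0],"roll":0},
    {"linear":[0.4,0,0],"roll":0},
    {"linear":[0.4,0,0],"roll":0},
    {"linear":[0.1,0.1,0],"roll":0},
    {"linear":[0,0.1,0],"roll":0}
  ]
}}

```text
t: 14.75
tcp_pos: [0.4456, -0.3522, 0.1117]
tool_rot: [-0.535, 0.463, -0.462, 0.535]
force: [-0.3, 0.4, -1.6]
finger_gap: 0.329
```

Emit:
{"method": "send_rows", "body": {
  "plan": [
    {"linear":[-0.4,0.1,0],"roll":0},
    {"linear":[-0.5,0,0],"roll":0},
    {"linear":[-0.5,0,-0.03],"roll":0},
    {"linear":[-0.3,0,-0.03],"roll":0},
    {"linear":[-0.1,0,0],"roll":0}
  ],
  "claw": 28.7
}}

```text
t: 15.38
tcp_pos: [0.436, -0.2977, 0.1091]
tool_rot: [0.535, -0.462, 0.462, -0.535]
force: [0.1, -0.6, -0.7]
finger_gap: 0.336
```

```bash
python3 sn.py 12
```

```text
[ 0.4361 -0.2978  0.1092] 15.425 28.626988478713468 [-1.16 -0.54 -0.03] [-0.004  0.025 -0.046]
```

View pics/s12.png

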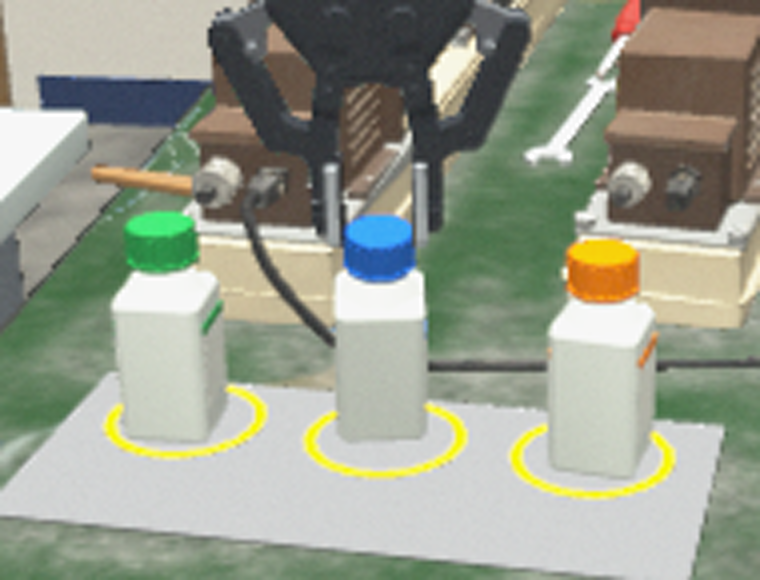

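```bash
python3 -c "
from tilt import *
fit(208.5,230,259.75,-.290)
print(proj('side',(.4345,-.307,.003)),proj('side',(.4345,-.287,.103)))"
```

```text
-0.293 zcap 0.1028 tilt 14.0 res [ 0.3 -0.3  0. ] foot [ 0.452 -0.269  0.006] lowest 0.0009
-0.29 zcap 0.1015 tilt 13.6 res [ 0.4 -0.4  0. ] foot [ 0.452 -0.266  0.004] lowest -0.0004
-0.287 zcap 0.1002 tilt 13.3 res [ 0.4 -0.4  0. ] foot [ 0.452 -0.264  0.003] lowest -0.0017
[223.80597355 263.29219063] [223.85969997 207.02744486]
```

Now about 13–14° tilt, with the foot touching roughly 20 mm too far in +y. I'll repeat the same back-off, press and drag, ending over the ring centre.

Emit:
{"method": "send_rows", "body": {
  "plan": [
    {"linear":[0,0,0],"roll":0},
    {"linear":[0,-0.25,0],"roll":0},
    {"linear":[0.4,0,0],"roll":0},
    {"linear":[0.3,0.1,0],"roll":0},
    {"linear":[0,0.15,0],"roll":0}
  ],
  "claw": 27
}}

```text
t: 16.05
tcp_pos: [0.4397, -0.3211, 0.109]
tool_rot: [0.535, -0.462, 0.463, -0.535]
force: [-1.9, 0.4, 12.8]
finger_gap: 0.328
```

Emit:
{"method": "send_rows", "body": {
  "plan": [
    {"linear":[-0.2,0.1,0],"roll":0},
    {"linear":[-0.3,0.05,-0.02],"roll":0},
    {"linear":[-0.2,0,-0.02],"roll":0},
    {"linear":[-0.1,0,0],"roll":0},
    {"linear":[0,0,0],"roll":0}
  ],
  "claw": 28.7
}}

```text
t: 16.68
tcp_pos: [0.4354, -0.2974, 0.1058]
tool_rot: [0.535, -0.461, 0.464, -0.535]
force: [-1.0, -1.3, 7.8]
finger_gap: 0.334
```

```bash
python3 sn.py 13
```

```text
[ 0.4354 -0.2975  0.1058] 16.725 29.045010544684214 [-1.77 -1.93  7.46] [-0.29   0.23   0.006]
```

View pics/s13.png

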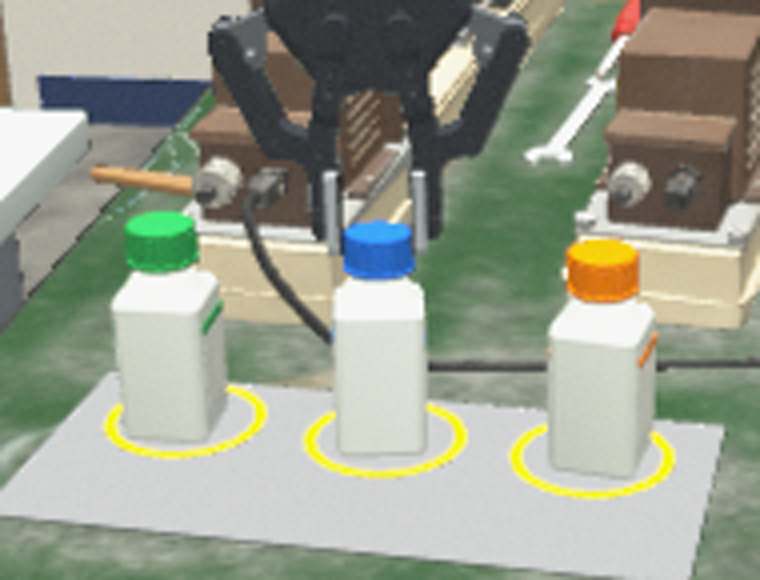

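The bottle is upright: front foot edge at row 263.8 (expected 263.3 when centred) and cap top at row about 208.5 (expected 207). Release and back straight up.

Emit:
{"method": "send_rows", "body": {
  "plan": [
    {"linear":[0,0,0],"roll":0},
    {"linear":[0,0,0],"roll":0},
    {"linear":[0,0,0],"roll":0},
    {"linear":[0,0,0],"roll":0},
    {"linear":[0,0,0],"roll":0}
  ],
  "claw": 48
}}

```text
t: 17.35
tcp_pos: [0.4346, -0.2959, 0.1045]
tool_rot: [-0.535, 0.463, -0.462, 0.535]
force: [-0.4, 0.0, 0.1]
finger_gap: 0.561
```

```bash
python3 sn.py 14
```

```text
[ 0.4346 -0.2959  0.1045] 17.4 48.112180571969276 [0.37 0.19 0.14] [-0.016  0.031  0.042]
```

View pics/s14.png

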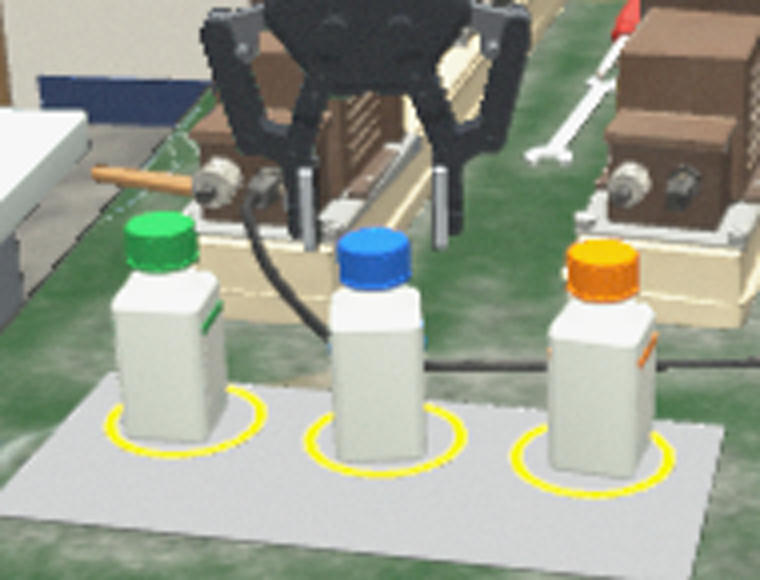

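Released and standing, with the cap at (224,215) and the front foot edge at row 265. Lift clear, then measure with both cameras.

Emit:
{"method": "send_rows", "body": {
  "plan": [
    {"linear":[0,-0.5,0],"roll":0},
    {"linear":[0,-1,0],"roll":0},
    {"linear":[0,-1,0],"roll":0},
    {"linear":[0,-1,0],"roll":0},
    {"linear":[0,-1,0],"roll":0}
  ]
}}

```text
t: 18.02
tcp_pos: [0.4346, -0.2959, 0.2417]
tool_rot: [0.535, -0.462, 0.463, -0.535]
force: [-0.2, -1.2, -0.3]
finger_gap: 0.566
```

Emit:
{"method": "send_rows", "body": {
  "plan": [
    {"linear":[-1,-1,0],"roll":0},
    {"linear":[-1,-1,0],"roll":0},
    {"linear":[-1,-1,0],"roll":0},
    {"linear":[-1,0,0],"roll":0},
    {"linear":[-1,0,0],"roll":0}
  ]
}}

```text
t: 18.65
tcp_pos: [0.4127, -0.1465, 0.3312]
tool_rot: [-0.535, 0.462, -0.463, 0.535]
force: [1.5, -0.5, 0.6]
finger_gap: 0.561
```

Emit:
{"method": "send_rows", "body": {
  "plan": [
    {"linear":[-1,0,0],"roll":0},
    {"linear":[-1,0,0],"roll":0},
    {"linear":[-1,0,0],"roll":0},
    {"linear":[-1,0,0],"roll":0},
    {"linear":[-1,0,0],"roll":0}
  ]
}}

```text
t: 19.27
tcp_pos: [0.3908, 0.002, 0.3306]
tool_rot: [-0.535, 0.462, -0.463, 0.535]
force: [0.4, 0.2, -1.0]
finger_gap: 0.561
```

```bash
python3 sn.py 15; python3 - <<'E'
from pl import *
x0,y0,x1,y1=275,170,385,350
im=manip.snapshot("top"); cv2.imwrite("pics/top15.png",cv2.resize(im[y0:y1,x0:x1],None,fx=3.3,fy=3.3,interpolation=cv2.INTER_CUBIC))
hs=cv2.cvtColor(im,cv2.COLOR_BGR2HSV)
side=manip.snapshot("side"); hv=cv2.cvtColor(side,cv2.COLOR_BGR2HSV)
b=cv2.inRange(hs,(100,120,60),(125,255,255)); m=np.zeros_like(b); m[y0:y1,x0:x1]=b[y0:y1,x0:x1]
v,u=np.nonzero(m); print("top cap px",u.min(),u.max(),v.min(),v.max(),len(u),"cap",ray("top",(u.min()+u.max())/2,(v.min()+v.max())/2,.10))
for q in("bottle_blue","bottle_orange","bottle_green"):
    print(q,[(np.round(d["extent"],1).tolist(),round(d["p"],2)) for d in manip.look_for("side",q)[:2]])
E
```

```text
[0.3893 0.0048 0.3304] 19.325 48.16743939963689 [-1.81  0.67 -0.13] [0.06  0.078 0.003]
top cap px 310 327 249 266 61 cap [ 0.43494812 -0.29765739  0.1       ]
bottle_blue [([213.6, 208.7, 240.5, 266.7], 0.58)]
bottle_orange [([266.3, 206.8, 296.6, 269.9], 0.66)]
bottle_green [([157.4, 203.3, 186.9, 259.0], 0.76), ([344.8, 179.2, 370.2, 226.4], 0.59)]
```

View pics/s15.png

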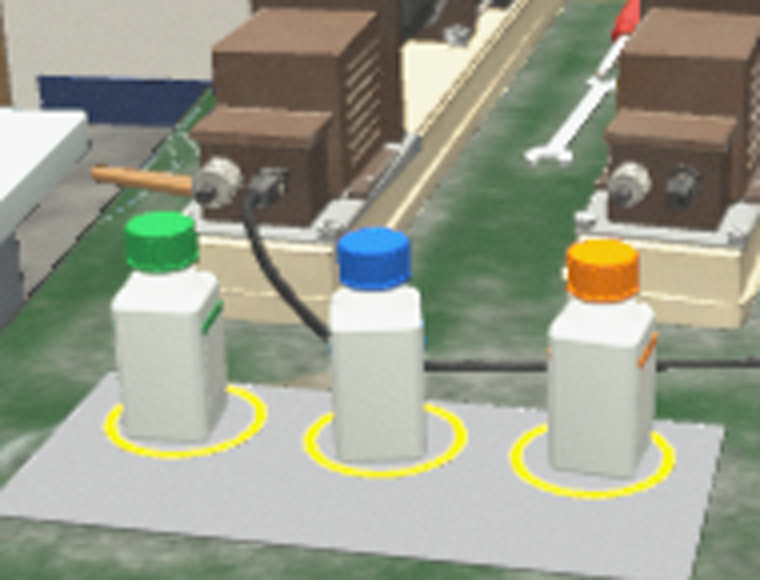

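View pics/top15.png

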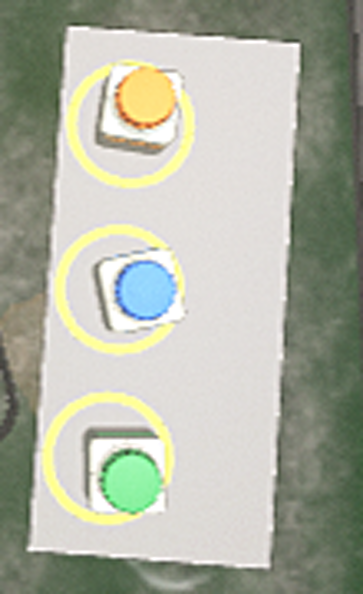

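```bash
python3 - <<'E'
from pl import *
f=lambda a,b:(275+a/3.3,170+b/3.3)
print("top cap",ray("top",*f(146,290),.103))
print("top foot back edge mid (z~.003..)",ray("top",*f(101,296),.003), "ring", ray("top",*f(120,289),.003))
print("side foot front edge",ray("side",130+380/4,150+459/4,.003))
print("side cap top",ray("side",130+375/4,150+243/4,.103))
for n,c in (("o",(145,98)),("g",(131,481))): print(n,ray("top",*f(*c),.103))
print("side ring",ray("side",130+386/4,150+439/4,.003))
# reference: predicted image of a centred upright bottle
print(proj("side",(.4345,-.287,.103)),130+375/4,150+243/4)
print(proj("top",(.4345,-.287,.103)),f(146,290))
E
```

```text
top cap [ 0.43428636 -0.29861316  0.103     ]
top foot back edge mid (z~.003..) [ 0.43152028 -0.28191802  0.003     ] ring [ 0.43526287 -0.29285329  0.003     ]
side foot front edge [ 0.43754575 -0.31207718  0.003     ]
side cap top [ 0.43730823 -0.30373268  0.103     ]
o [ 0.53232099 -0.30107948  0.103     ]
g [ 0.33928165 -0.28821208  0.103     ]
side ring [ 0.43699586 -0.29349246  0.003     ]
[223.85969997 207.02744486] 223.75 210.75
[312.29769777 257.89584037] (319.24242424242425, 257.8787878787879)
```

```bash
python3 - <<'E'
from pl import *
from scipy.optimize import least_squares
for n,boxes in {"top":[(286,235,334,280),(280,285,330,332),(292,184,338,230)],"side":[(200,245,250,274),(152,240,200,268),(254,252,302,278)]}.items():
    im=cv2.imread("pics/%s0.png"%n); 
    im=manip.snapshot(n); cv2.imwrite(f"pics/{n}16.png",im)
    hsv=cv2.cvtColor(im,cv2.COLOR_BGR2HSV)
    for (x0,y0,x1,y1) in boxes:
        m=cv2.inRange(hsv,(25,70,150),(34,255,255)); v,u=np.nonzero(m[y0:y1,x0:x1]); u=u+x0; v=v+y0
        P=np.array([ray(n,a,b,.003)[:2] for a,b in zip(u,v)])
        s=least_squares(lambda p:np.linalg.norm(P-p,axis=1)-.034,P.mean(0),loss="soft_l1",f_scale=.002)
        print(n,len(u),np.round(s.x,4),"rms",np.sqrt(np.mean(np.clip(s.fun,-.01,.01)**2)).round(4))
    b=cv2.inRange(hsv,(95,120,60),(125,255,255)); m=np.zeros_like(b)
    (a,c,d,e)=(300,235,340,280) if n=="top" else (205,200,245,235)
    m[c:e,a:d]=b[c:e,a:d]; v,u=np.nonzero(m); print("cap",u.min(),u.max(),v.min(),v.max(),len(u))
    best=None
    # fit upright model silhouette of cap: cylinder z .083-.103 r .015
    def model(p):
        t=np.linspace(0,2*np.pi,40); pts=[(p[0]+.015*np.cos(k),p[1]+.015*np.sin(k),z) for k in t for z in(.084,.103)]
        q=np.array([proj(n,x) for x in pts]); return np.array([q[:,0].min(),q[:,0].max(),q[:,1].min(),q[:,1].max()])
    s=least_squares(lambda p:model(p)-[u.min(),u.max(),v.min(),v.max()],[.435,-.29],diff_step=1e-3); print("cap fit",s.x,s.fun.round(1))
E
```

```text
top 235 [ 0.4361 -0.2917] rms 0.0014
top 275 [ 0.3414 -0.2825] rms 0.0015
top 248 [ 0.5305 -0.3005] rms 0.003
cap 310 327 249 266 57
cap fit [ 0.43495223 -0.2980141 ] [-0.9  0.8 -0.5  0.5]
side 171 [ 0.4357 -0.2904] rms 0.002
side 151 [ 0.3411 -0.2811] rms 0.002
side 178 [ 0.5302 -0.2998] rms 0.002
cap 214 232 207 221 246
cap fit [ 0.43417472 -0.29492175] [ 0.1 -0.1 -1.5  1.4]
```

Refitted ring centre is (0.436, -0.291), with the fitted rings 95 mm apart as specified. Bottle centre is about (0.4345, -0.2965), so roughly 6 mm off, inside the 15 mm limit. The neighbours sit at the same pixels as at the start. Handing in.

```bash
python3 -c "
from station import manip
print(manip.sign_off()); print(manip.sense()['t'])"
```

```text
the job is handed in; nothing more can be done
None
the job is handed in; nothing more can be done
```

The blue-capped bottle now stands on its foot, cap up, in the empty middle ring. I handed the job in at about 19.5 s of the 35 s allowed; no verdict came back.

**How it was done:** The tool cannot tilt, so I pinched the very end of the cap and lifted. I then loosened the jaws in small steps so the bottle swung down under gravity. Two drags of the foot across the liner brought it the rest of the way upright, and I released it and moved the arm clear.

**Last checks:**
- **Position:** both cameras put the bottle about 4–7 mm from the refitted ring centre (0.436, -0.291); the limit is 15 mm.
- **Upright:** it looks upright in both views after release. I did not fit a tilt angle once it was standing.
- **Neighbours:** the orange and green bottles sit at the same pixels as at the start, and the arm touches nothing.

**Disagreements:**
- **Ring centre:** my first estimate was about 4 mm off in y (-0.287), probably because the orange cap was counted as ring colour. I corrected it before handing in.
- **Bottle y position:** my readings of the standing bottle spread by about 12 mm (foot -0.292, caps -0.295 to -0.304). Even the farthest reading is about 13 mm from the ring centre, still inside the limit.

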